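# Fit a new lamp module in a spectrophotometer and hold it home

### The job

Change the lamp of the spectrophotometer: swing the hood of its lamp house (it has a pull bar) up and back and bring it gently to rest on its stop. Then take the new lamp (green handle, clear bulb) out of the tray and, with its bulb window facing the robot as it does now, pass it foot first down through the slot until its flange is flat on the deck. Spring contacts under it push it out again, so finish while still gripping it and pressing it fully home, ready for a colleague to tighten its screws; leave the spent lamp (grey handle, blackened bulb) and everything else as they stand.

Things in the scene. Friction and masses are not known exactly. Their poses are not given: they have to be found in the camera images.
- spectro: Spectrophotometer, fixed, light grey, 420 wide (y) x 340 mm deep (x). Origin: centre of its underside; x to its back, away from the robot, y to the robot's left. Its right part (y -210 to 0) has a flat deck 120 high with the hood on its rear; the left part is up to 165 high. Behind the deck (x 170 to 237) a heat sink 112 high, whose rubber buffers stop the opened hood.
- slot (a point): Centre of the lamp slot's mouth, level with the deck top: 85 mm behind, 100 right of and 120 above the spectro's origin; axes as spectro. Straight upright rectangular throat 32 (x) x 62 mm (y), 40 deep, in a dark steel plate; the lamp body is 30 x 60: 2 mm clearance each way in all. Hidden by the hood until it is opened. 62 below the mouth waits the spring contact block.
- hood (a joint): Hood, rad: grey sheet box open below, 145 deep, 160 wide, 62 mm high, 0.4 kg, hinged along y at its rear lower edge. 0 shut on the deck, grows as the front swings up and back, 1.66 on its stop (just past upright, behind the slot). Hinge friction 0.05 N m; lifting takes about 2 N at the bar. Past its balance at about 1.1 it falls back by itself if let go.
- hood_hinge (a point): Middle of the hood's hinge axis (along the spectro's y), 75 mm behind the slot's centre, level with the deck.
- hood_bar (a point): Middle of the hood's pull bar: dark blue round bar, 12 mm diameter, 100 long, along y, carried by two arms 46 either side of its middle, 42 in front of the hood's front face. Hood shut: 187 forward of the hinge and 40 above the deck. Turns with the hood; on the stop it is on top, about 183 above the deck and 56 behind the hinge.
- contacts (a joint): Spring contact block under the slot: 0 fully up, metres, grows as the lamp presses it down; 0.008 when the lamp's flange is flat on the deck. The spring pushes up with 4 N at 0 and 9 N at 0.008: more than the lamp's weight, so a lamp let go stands 8 mm proud.
- lamp: The new lamp module, loose, about 0.22 kg, upright in the tray. Origin: centre of its underside; z up, x away from the bulb window, y along its width. Aluminium body 30 (x) x 60 mm (y), black foot tapering to 25 x 55 over its lowest 9; black flange 46 x 84, 6 thick, its underside 70 above the foot, comes to rest on the deck; above it a green bail handle.
- lamp_grip (a point): Middle of the green handle's bar, 116 mm above the lamp's foot: flat-sided bar 14 thick (x), 16 high, along y, 66 free between its posts; 32 of free height between flange and bar.
- lamp_window (a point): Middle of the lamp's bulb window, on its -x face, 40.5 mm above its foot: an opening with reflector and clear bulb. It must face the front of the spectro (the robot).
- tray: Shallow white tray, fixed, 170 (x) x 280 mm (y), rim 16 high, floor 4 thick; the two lamps stand in it side by side, either one on either side. Origin: centre of its underside.
- spent: The spent lamp, same shape and size as the new one, but with a grey handle and blackened bulb and reflector; to be left standing in the tray. Origin: centre of its underside.
- amber: Amber glass bottle with black cap, 84 mm diameter, 190 high; bystander. Origin: centre of its underside.
- jar: White jar with violet cap, 92 mm diameter, 130 high; bystander. Origin: centre of its underside.
- wash_bottle: Whitish wash bottle with red cap and bent spout, 72 mm diameter, 200 high; bystander. Origin: centre of its underside.
- tube_rack: Cream test-tube rack with green bands, 90 x 110 x 106 mm, with three tubes and a wooden brush handle that reaches 195 high; bystander. Origin: centre of its underside.
- beaker: Glass beaker, 72 mm diameter, 85 high; bystander. Origin: centre of its underside.
- screwdriver: Screwdriver with yellow handle, 170 mm long, lying on the bench; bystander. Origin: below its middle.
- cuvette_box: Blue cuvette box, 70 x 100 x 42 mm; bystander. Origin: centre of its underside.
Things that resemble listed ones, but are neither listed nor needed, are in the scene too. Leave any yellow look-alike of the lamp alone.

How it is judged:
By the outcome, as a careful person would: the job done as asked, in the order asked, and still so for the second after the job is handed in, while the arm keeps its last pose, push and grip.
It also fails if it takes over 69 s, if anything falls off the work surface, if the arm or the gripper's body presses on something with over 40 N, if the wrist force passes 120 N, or if a joint passes its speed limit or range.

### The arm

A 6-joint arm with a two-finger parallel gripper is mounted at the origin on the work surface. World frame = base frame: x ahead of the robot, y to its left, z up, the work surface at z = 0. Lengths are in m, angles in rad, forces in N, time in s.
With the tool pointing down it reaches from about 0.15 to 0.775 m from the base axis. Payload 6.1 kg.
Tool frame: the origin (TCP) lies on the centre line of the jaws, within the pads' length; the fingertips stand 14 mm ahead of it and the grasp point (between the pads) lies 5 mm behind it (tips_ahead is the distance from the TCP to the fingertips, in m); z points along the fingers, y is the line along which they close (so a half turn about z gives the same grasp; the last joint's range is limited). The gripper opens to 85 mm and grips with 20 to 120 N. Pads are 22 mm wide; open, the fingers measure 114 mm over their backs; the gripper's body (76 mm by 85 mm) begins 54 mm behind the grasp point. The pads swing forward as they close: fully open they stand 13 mm farther back than shut.
Start: joints at [1.162, 0.126, -0.04, 1.405, 0, 1.571], TCP at [0.209, 0.482, 0.221] pointing down, gripper open.
Joint ranges: [-2.72, 2.72], [-0.95, 1.95], [-1.27, 1.35], [-1.78, 2.02], [-1.46, 1.47], [-3.14, 3.14]. Speed limits (rad/s): [2.39, 2.39, 3.01, 3.14, 3.14, 3.14].

### API

Orientations are given as [roll, pitch, yaw] about the fixed x, y, z axes, in that order (R = Rz(yaw) Ry(pitch) Rx(roll)).
In Python, from workcell import * gives the robot as it stands.
- The arm moves only by the tool jog_arm, never from a script. Its argument "commands" is a list of rows, each an object of numbers: "tx", "ty", "tz": the shift along the tool's x, y, z in cm; "yaw": the turn about the tool's z in rad; "claw": the finger opening in cm, from 0 to 8.54. In form: [{"tx": .., "ty": .., "tz": .., "yaw": .., "claw": ..}, ...]. A call has 1 to 20 rows; each row is the pose to reach, as a shift and turn from the pose commanded when the call began, along the tool's axes at that moment; what a row does not reach only later rows make up. A row lasts 1/8 s, in which the tool goes at most 62.5 mm and 10.7 degrees, less where a joint would pass 70% of its speed; a pose out of reach is approached as far as the arm can. A call with a gripper value outside its range is refused whole. The fingers move at their own pace and stop on an object; "squeeze" is the grip in N (left out, the last holds). Time passes only in rows, so rows that repeat a pose let the fingers close. It gives the time, the measured TCP pose, the force, the opening and the grip force at its end, in the units of the state.
- state(): the state, without advancing time (a new reading comes with each control period).
- snapshot(name): name is "side" or "top"; returns (picture, depth): 400x640x3 uint8, red, green, blue; 400x640 float32, m along the optical axis (not along the pixel's ray), 0 where there is no reading.
- camera_model(name): a dict with "vfov" (degrees; the focal length in pixels is half the picture's height over the tangent of half this angle, whatever the lens; pixels are square), "cx", "cy" (the principal point, pixels), "cam_to_world" (4x4, takes a point from camera to world coordinates). Camera axes: x right, y down, z forward; pixel columns grow to the right and rows downward; lengths in m; the calibration is good to about 2 mm. A picture is of the moment at which its call begins. camera_model takes no time and is no camera call.
- sign_off(): hands the job in; it is judged then, once.
The state is a dict: "time": time; "q": joint angles; "joint_velocities": joint speeds; "tau": joint torques, N m; "tool_pos": TCP position; "tcp_rot": TCP orientation; "ft_force": force on the tool from outside, world axes, zero at the start; "ft_torque": the same for the moment, N m; "opening": opening from 0.0 (shut) to 1.0 (fully open); "grasp_force": force on a finger pad.
Only numpy, scipy, OpenCV 4.12 (cv2) and the standard library are available. Lean on these libraries where they do the work, as an engineer would, in place of code of your own. Each camera call takes 0.05 s, during which the arm holds its last target. There are 200 camera calls.

## Working session

There is one attempt and no reset: what is moved stays moved. The work goes in short steps, Python scripts to look and compute and a tool call to move; the robot and the scene stay as the last step left them, time stands still between calls to the robot, and variables do not carry over. Pictures are saved under pics/ and viewed, at most 10 in all, crops included, and the job is handed in when it is done.

Besides the shell and the picture viewer there is one more tool, called after "Emit:" as name(argument=value, ...), one argument or row to a line, values as JSON. jog_arm: Moves the arm, as the interface text tells. Its arguments: {"type":"object","properties":{"commands":{"type":"array"},"squeeze":{"type":"number"}},"required":["commands"]}

```bash
mkdir -p pics
cat > h.py <<'E'
from workcell import *
import numpy as np, cv2
def shot(n,tag):
    p,d=snapshot(n); cv2.imwrite(f'pics/{tag}.png',p[:,:,::-1]); np.save(f'pics/{tag}.npy',d); return p,d
def w(n,d,u,v,dd=None):
    m=camera_model(n); f=200/np.tan(np.radians(m['vfov'])/2)
    z=d[int(v),int(u)] if dd is None else dd
    return (np.array(m['cam_to_world'])@[(u-m['cx'])/f*z,(v-m['cy'])/f*z,z,1])[:3]
def cloud(n,d):
    m=camera_model(n); f=200/np.tan(np.radians(m['vfov'])/2)
    v,u=np.mgrid[:400,:640]; P=np.stack([(u-m['cx'])/f*d,(v-m['cy'])/f*d,d,np.ones_like(d)],-1)
    return (P@np.array(m['cam_to_world']).T)[...,:3]
E
python3 - <<'E'
from h import *
for n in('top','side'):
    shot(n,n+'1'); print(camera_model(n))
print(state())
E
```

```text
{'vfov': 45.417401771531914, 'cx': 316.5868810829786, 'cy': 198.92250327222337, 'cam_to_world': array([[ 0.01719078, -0.98811297,  0.15276528,  0.19945389],
       [-0.99984756, -0.01652199,  0.00564641,  0.02621978],
       [-0.0030553 , -0.15283906, -0.98824637,  1.92062793],
       [ 0.        ,  0.        ,  0.        ,  1.        ]])}
{'vfov': 57.66819061035985, 'cx': 317.59068210173825, 'cy': 199.63826590681467, 'cam_to_world': array([[ 0.95683284, -0.16975729,  0.2359097 ,  0.16482987],
       [-0.29046698, -0.5306315 ,  0.79627831, -1.05115358],
       [-0.00999293, -0.83042921, -0.55703453,  0.8492782 ],
       [ 0.        ,  0.        ,  0.        ,  1.        ]])}
{'time': 0.1, 'q': array([ 1.16203442e+00,  1.26325228e-01, -4.04801361e-02,  1.40540370e+00,
       -3.39525683e-06,  1.57080557e+00]), 'joint_velocities': array([-0.00026091, -0.00138847,  0.00215998, -0.00045562,  0.00018356,
       -0.00031555]), 'tau': array([-6.32191473e-07, -4.36900413e+01,  3.53609884e+01,  1.35031063e-02,
        4.07320044e-05, -7.27123449e-06]), 'tool_pos': array([0.20852618, 0.48140418, 0.22001575]), 'tcp_rot': array([-3.14017992e+00,  3.40830855e-06,  2.73282151e+00]), 'ft_force': array([0.27256293, 0.42133215, 0.175075  ]), 'ft_torque': array([-0.00133455,  0.03630194,  0.04035645]), 'grasp_force': 0.0, 'opening': 0.9971567471741547}
```

View pics/top1.png

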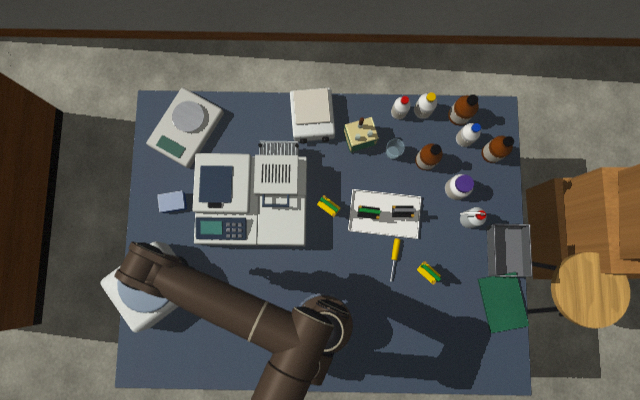

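View pics/side1.png

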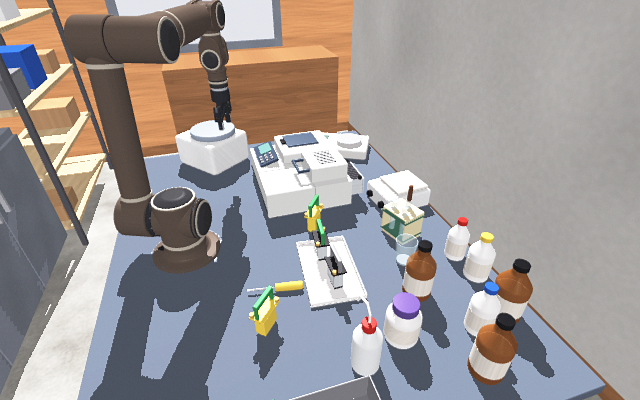

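Run:
```python
from h import *
p=cv2.imread('pics/top1.png'); cv2.imwrite('pics/c1.png',cv2.resize(p[135:255,190:430],None,fx=3.3,fy=3.3,interpolation=2))
d=np.load('pics/top1.npy'); P=cloud('top',d)
for n,(u,v) in dict(nl=(368,211),sp=(403,211),deckFR=(303,240),deck=(285,230),hood=(275,175),bar=(275,201),bar2=(270,206),bench=(330,270)).items(): print(n,P[v,u].round(4))
# deck right edge & front edge at z .12
Z=P[...,2]; m=np.zeros((400,640),bool); m[135:260,190:315]=1
dk=m&(abs(Z-.12)<.006)
q=P[dk]; print(q.min(0),q.max(0))
r=cv2.minAreaRect(q[:,:2].astype(np.float32)); print(r,cv2.boxPoints(r))
al=m&(Z>.1)&(Z<.175)
ys=P[...,1]
# edges
fr=[(P[:,u][dk[:,u]][-1]) for u in range(262,300,4)]; print(np.round(fr,4))
rt=[(P[v][dk[v]][-1]) for v in range(195,240,5) if dk[v].any()]; print(np.round(rt,4))
for name,box in dict(nl=(200,222,350,386),sp=(200,222,386,418)).items():
    mm=np.zeros_like(m); mm[box[0]:box[1],box[2]:box[3]]=1
    for lo,hi in((.105,.135),(.07,.09)):
        q=P[mm&(Z>lo)&(Z<hi)]
        if len(q)>3: print(name,lo,len(q),q.mean(0).round(4),q.min(0).round(4),q.max(0).round(4),cv2.minAreaRect(q[:,:2].astype(np.float32)))
hd=m&(Z>.17)&(Z<.2); q=P[hd]; print('hood',cv2.minAreaRect(q[:,:2].astype(np.float32)),q[:,2].mean())
```

```text
nl [ 0.4334 -0.1585  0.1297]
sp [ 0.4372 -0.2926  0.1181]
deckFR [0.3208 0.0851 0.1161]
deck [0.3573 0.1539 0.1175]
hood [0.5547 0.1917 0.1855]
bar [0.4659 0.194  0.1285]
bar2 [0.4415 0.2087 0.1643]
bench [ 0.2114 -0.021   0.0028]
[0.30295732 0.07984502 0.11400279] [0.69578291 0.49910585 0.1259902 ]
((0.49953970313072205, 0.2897823452949524), (0.39206960797309875, 0.41947755217552185), 0.17463193833827972) [[0.30286655 0.49892265]
 [0.3041451  0.07944705]
 [0.6962129  0.08064204]
 [0.6949343  0.50011766]]
[[0.3067 0.2388 0.1202]
 [0.3069 0.2238 0.1204]
 [0.3069 0.2082 0.1257]
 [0.3039 0.194  0.1162]
 [0.3042 0.1789 0.1156]
 [0.3079 0.1636 0.1211]
 [0.3119 0.1487 0.1207]
 [0.3046 0.1333 0.1222]
 [0.3084 0.1183 0.125 ]
 [0.309  0.1035 0.1194]]
[[0.4921 0.0925 0.1195]
 [0.4733 0.0845 0.117 ]
 [0.4529 0.0838 0.1252]
 [0.4347 0.0798 0.1182]
 [0.4157 0.0833 0.1163]
 [0.3957 0.0826 0.1247]
 [0.3774 0.0824 0.1186]
 [0.3586 0.0821 0.1162]
 [0.3395 0.0816 0.1193]]
nl 0.105 81 [ 0.4372 -0.1637  0.1264] [ 0.4267 -0.2041  0.1141] [ 0.4487 -0.1246  0.1349] ((0.437747061252594, -0.16415466368198395), (0.07917416095733643, 0.014621471054852009), 82.911865234375)
nl 0.07 161 [ 0.4354 -0.1638  0.0802] [ 0.4126 -0.2069  0.071 ] [ 0.4633 -0.1211  0.09  ] ((0.43789225816726685, -0.16391444206237793), (0.08259806036949158, 0.04594045132398605), 83.13066864013672)
sp 0.105 82 [ 0.4419 -0.2966  0.1265] [ 0.4351 -0.3369  0.1116] [ 0.4492 -0.256   0.1348] ((0.4423212707042694, -0.2965637743473053), (0.01321500726044178, 0.0809321179986), 0.9981303215026855)
sp 0.07 166 [ 0.4423 -0.295   0.0805] [ 0.4209 -0.3395  0.0708] [ 0.4666 -0.2554  0.0895] ((0.44430020451545715, -0.29767316579818726), (0.04457882046699524, 0.08457937836647034), 1.6881166696548462)
hood ((0.5304045081138611, 0.3026290535926819), (0.22007149457931519, 0.38523250818252563), 0.8993958234786987) 0.17899789180544004
```

View pics/c1.png

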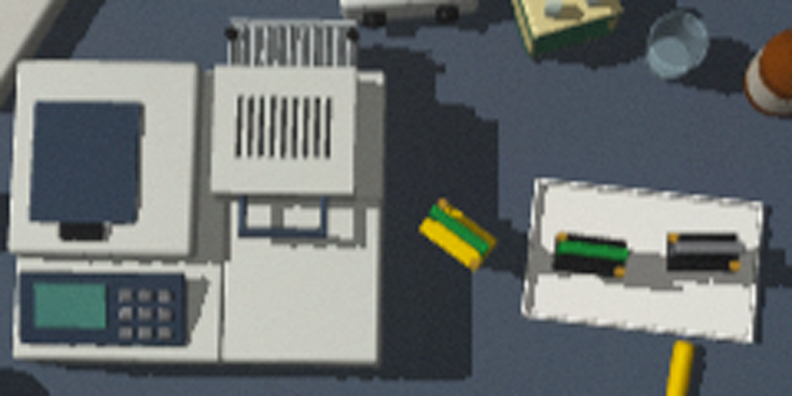

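```bash
cat >> h.py <<'E'
def ray(n,u,v,z):
    m=camera_model(n); f=200/np.tan(np.radians(m['vfov'])/2); T=np.array(m['cam_to_world'])
    r=T[:3,:3]@[(u-m['cx'])/f,(v-m['cy'])/f,1]; return T[:3,3]+r*(z-T[2,3])/r[2]
E
python3 - <<'E'
from h import *
d=np.load('pics/top1.npy'); P=cloud('top',d); Z=P[...,2]
# right edge / front edge of deck, half pixel outwards
R=[]
for v in range(162,243):
    c=[u for u in range(285,320) if Z[v,u]>.10]
    if c: R.append(ray('top',c[-1]+.5,v,.12)[:2])
R=np.array(R); k=np.polyfit(R[:,0],R[:,1],1); res=R[:,1]-np.polyval(k,R[:,0]); R=R[abs(res)<.005];k=np.polyfit(R[:,0],R[:,1],1); print('right',k,len(R),res.std(),R[:,0].min(),R[:,0].max())
F=[]
for u in range(262,302):
    c=[v for v in range(215,255) if Z[v,u]>.10]
    F.append(ray('top',u,c[-1]+.5,.12)[:2])
F=np.array(F);k2=np.polyfit(F[:,1],F[:,0],1);print('front',k2,(F[:,0]-np.polyval(k2,F[:,1])).std())
for u in(240,275.5,312): pass
g=lambda x,y:(190+x/3.3,135+y/3.3)
for c in((243,231),(282,232),(322,232)): print('bar',ray('top',*g(*c),.16))
for c in((215,68),(352,68),(213,190),(352,192)): print('hoodtop',ray('top',*g(*c),.182))
# lamp: green pixels
p=cv2.imread('pics/top1.png').astype(int); b,gg,r=p[...,0],p[...,1],p[...,2]
m=(gg>r*1.5)&(gg>b*1.3)&(gg>60); m[:,:345]=0; m[:,390:]=0; m[:200]=0;m[225:]=0
v,u=np.nonzero(m); q=np.array([ray('top',a,c,.124)[:2] for a,c in zip(u,v)]); print('lamp',len(q),q.mean(0),cv2.minAreaRect(q.astype(np.float32)))
E
python3 - <<'E'
import cv2
p=cv2.imread('pics/side1.png'); cv2.imwrite('pics/c2.png',cv2.resize(p[125:315,235:385],None,fx=3,fy=3,interpolation=2))
E
```

```text
right [0.00386214 0.07810354] 77 0.005467937490969743 0.31314940600390456 0.6212363456811181
front [-0.00101743  0.30172841] 0.005878372881245598
bar [0.44543628 0.23292905 0.16      ]
bar [0.44503522 0.18890417 0.16      ]
bar [0.44579132 0.14379728 0.16      ]
hoodtop [0.6280681  0.26840292 0.182     ]
hoodtop [0.63061626 0.11334043 0.182     ]
hoodtop [0.4880834  0.26548145 0.182     ]
hoodtop [0.48840983 0.10998898 0.182     ]
lamp 87 [ 0.43664664 -0.16377343] ((0.43681076169013977, -0.16457952558994293), (0.07977624237537384, 0.015635890886187553), 84.56172180175781)
```

View pics/c2.png

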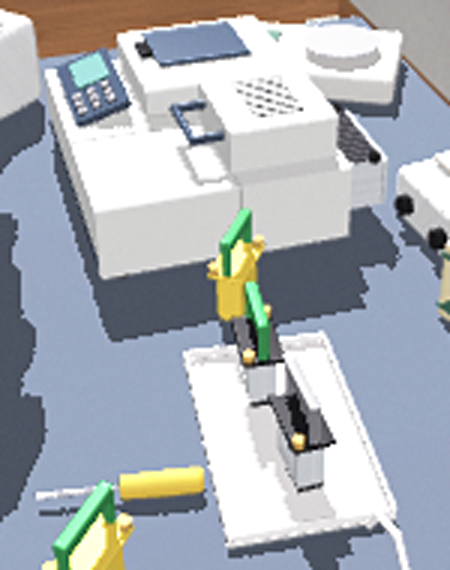

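Emit:
jog_arm(
  commands=[
    {"tz": -6,"claw": 4},
    {"tx": -33.4,"ty": -17.4,"tz": -6,"yaw": 1.162,"claw": 4},
    {"tx": -33.4,"ty": -17.4,"tz": -6,"yaw": 1.162,"claw": 4},
    {"tx": -33.4,"ty": -17.4,"tz": -6,"yaw": 1.162,"claw": 4},
    {"tx": -33.4,"ty": -17.4,"tz": -6,"yaw": 1.162,"claw": 4},
    {"tx": -33.4,"ty": -17.4,"tz": -6,"yaw": 1.162,"claw": 4},
    {"tx": -33.4,"ty": -17.4,"tz": -6,"yaw": 1.162,"claw": 4},
    {"tx": -33.4,"ty": -17.4,"tz": -6,"yaw": 1.162,"claw": 4},
    {"tx": -33.4,"ty": -17.4,"tz": -6,"yaw": 1.162,"claw": 4},
    {"tx": -33.4,"ty": -17.4,"tz": -6,"yaw": 1.162,"claw": 4},
    {"tx": -33.4,"ty": -17.4,"tz": -6,"yaw": 1.162,"claw": 4},
    {"tx": -33.4,"ty": -17.4,"tz": -6,"yaw": 1.162,"claw": 4},
  ],
  squeeze=25,
)

```text
invalid input
```

Emit:
jog_arm(
  commands=[
    {"tx": 0,"ty": 0,"tz": -6,"yaw": 0,"claw": 4},
    {"tx": -33.4,"ty": -17.4,"tz": -6,"yaw": 1.162,"claw": 4},
    {"tx": -33.4,"ty": -17.4,"tz": -6,"yaw": 1.162,"claw": 4},
    {"tx": -33.4,"ty": -17.4,"tz": -6,"yaw": 1.162,"claw": 4},
    {"tx": -33.4,"ty": -17.4,"tz": -6,"yaw": 1.162,"claw": 4},
    {"tx": -33.4,"ty": -17.4,"tz": -6,"yaw": 1.162,"claw": 4},
    {"tx": -33.4,"ty": -17.4,"tz": -6,"yaw": 1.162,"claw": 4},
    {"tx": -33.4,"ty": -17.4,"tz": -6,"yaw": 1.162,"claw": 4},
    {"tx": -33.4,"ty": -17.4,"tz": -6,"yaw": 1.162,"claw": 4},
    {"tx": -33.4,"ty": -17.4,"tz": -6,"yaw": 1.162,"claw": 4},
  ],
  squeeze=25,
)

```text
time: 1.35
tool_pos: [0.4453, 0.1903, 0.2806]
tcp_rot: [-3.141, -0.0, 1.574]
ft_force: [0.5, -0.9, -0.5]
opening: 0.47
grasp_force: 0.0
```

Emit:
jog_arm(
  commands=[
    {"tx": 0,"ty": 0,"tz": 4,"yaw": 0,"claw": 3},
    {"tx": 0,"ty": 0,"tz": 8,"yaw": 0,"claw": 3},
    {"tx": 0,"ty": 0,"tz": 10.5,"yaw": 0,"claw": 3},
    {"tx": 0,"ty": 0,"tz": 12.5,"yaw": 0,"claw": 3},
    {"tx": 0,"ty": 0,"tz": 12.5,"yaw": 0,"claw": 3},
    {"tx": 0,"ty": 0,"tz": 12.5,"yaw": 0,"claw": 0.8},
    {"tx": 0,"ty": 0,"tz": 12.5,"yaw": 0,"claw": 0.8},
    {"tx": 0,"ty": 0,"tz": 12.5,"yaw": 0,"claw": 0.8},
    {"tx": 0,"ty": 0,"tz": 12.5,"yaw": 0,"claw": 0.8},
  ],
  squeeze=25,
)

```text
time: 2.48
tool_pos: [0.4462, 0.1893, 0.1561]
tcp_rot: [3.141, -0.0, 1.571]
ft_force: [0.0, -0.6, -0.3]
opening: 0.094
grasp_force: 0.0
```

Run:
```python
from h import *
p,d=shot('side','s2'); q,_=shot('top','t2')
a=cv2.resize(p[100:220,220:360],(560,480),interpolation=2); cv2.imwrite('pics/c3.png',a[:,:,::-1])
print(state()['opening'],state()['tool_pos'])
```

```text
0.0950430814110439 [0.4461037  0.18923136 0.15586008]
```

View pics/c3.png

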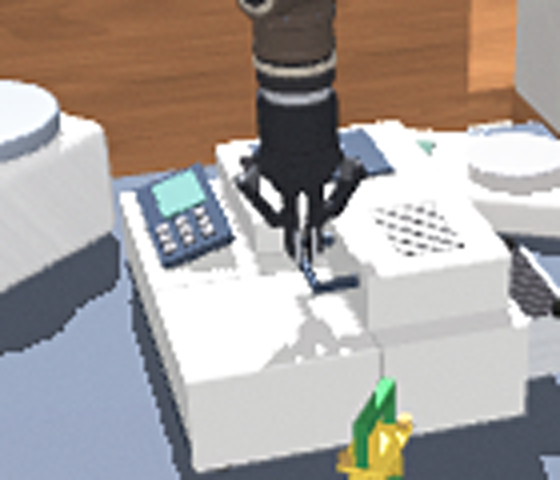

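Emit:
jog_arm(
  commands=[
    {"tx": 0,"ty": 0,"tz": 0,"yaw": 0,"claw": 0},
    {"tx": 0,"ty": 0,"tz": 0,"yaw": 0,"claw": 0},
    {"tx": 0,"ty": 0,"tz": 0,"yaw": 0,"claw": 0},
  ],
  squeeze=25,
)

```text
time: 2.95
tool_pos: [0.446, 0.1893, 0.1557]
tcp_rot: [-3.142, 0.0, 1.571]
ft_force: [-0.9, 0.3, -0.5]
opening: 0.002
grasp_force: 0.0
```

Run:
```python
from h import *
p=cv2.imread('pics/side1.png').astype(int); P=cloud('side',np.load('pics/side1.npy'))
m=(p[...,0]>p[...,2]+15)&(p.sum(2)<330); m[:155]=0;m[178:]=0;m[:,:288]=0;m[:,314:]=0
v,u=np.nonzero(m)
for a,b in list(zip(u,v))[::4]: print(a,b,P[b,a].round(3),p[b,a])
t=cv2.imread('pics/top1.png').astype(int); Q=cloud('top',np.load('pics/top1.npy'))
for v in range(198,210): print(v,[tuple(Q[v,u,[0,2]].round(3)) for u in(266,270,280,285)], t[v,270])
```

```text
300 159 [0.472 0.232 0.165] [101  84  74]
295 160 [0.451 0.229 0.166] [109  90  80]
299 160 [0.469 0.234 0.161] [84 66 55]
292 161 [0.438 0.226 0.165] [108  85  70]
298 161 [0.464 0.234 0.156] [72 53 43]
294 165 [0.438 0.195 0.162] [104  81  71]
297 169 [0.439 0.15  0.168] [127  96  78]
305 170 [0.469 0.14  0.164] [113  92  80]
309 170 [0.485 0.141 0.16 ] [100  86  78]
301 171 [0.452 0.138 0.163] [82 65 54]
305 171 [0.469 0.143 0.158] [72 54 44]
309 171 [0.485 0.142 0.156] [118 108 102]
301 172 [0.452 0.141 0.157] [69 51 41]
198 [(np.float64(0.478), np.float64(0.12)), (np.float64(0.478), np.float64(0.122)), (np.float64(0.478), np.float64(0.127)), (np.float64(0.481), np.float64(0.111))] [196 205 203]
199 [(np.float64(0.474), np.float64(0.12)), (np.float64(0.476), np.float64(0.112)), (np.float64(0.475), np.float64(0.119)), (np.float64(0.476), np.float64(0.116))] [196 204 202]
200 [(np.float64(0.471), np.float64(0.119)), (np.float64(0.47), np.float64(0.122)), (np.float64(0.471), np.float64(0.125)), (np.float64(0.471), np.float64(0.121))] [195 201 200]
201 [(np.float64(0.467), np.float64
[... 861 characters left out ...]
float64(0.442), np.float64(0.162)), (np.float64(0.441), np.float64(0.164)), (np.float64(0.442), np.float64(0.163)), (np.float64(0.443), np.float64(0.161))] [78 70 59]
207 [(np.float64(0.199), np.float64(1.921)), (np.float64(0.444), np.float64(0.117)), (np.float64(0.445), np.float64(0.116)), (np.float64(0.444), np.float64(0.122))] [159 167 165]
208 [(np.float64(0.44), np.float64(0.121)), (np.float64(0.441), np.float64(0.115)), (np.float64(0.44), np.float64(0.121)), (np.float64(0.441), np.float64(0.12))] [193 201 200]
209 [(np.float64(0.436), np.float64(0.119)), (np.float64(0.437), np.float64(0.117)), (np.float64(0.436), np.float64(0.128)), (np.float64(0.436), np.float64(0.126))] [194 203 200]
```

Run:
```python
from h import *
p,d=shot('side','s3'); P=cloud('side',d)
b=p[:,:,::-1].astype(int)
for v in range(150,176,2): print(v,[(u,*P[v,u].round(3)) for u in range(290,304,3)])
cv2.imwrite('pics/c4.png',cv2.resize(p[140:185,275:325],(800,720)[0:1]+(600,) if 0 else (660,594),interpolation=cv2.INTER_NEAREST)[:,:,::-1])
```

```text
150 [(290, np.float64(0.452), np.float64(0.321), np.float64(0.167)), (293, np.float64(0.433), np.float64(0.175), np.float64(0.238)), (296, np.float64(0.45), np.float64(0.197), np.float64(0.225)), (299, np.float64(0.456), np.float64(0.175), np.float64(0.234)), (302, np.float64(0.473), np.float64(0.195), np.float64(0.222))]
152 [(290, np.float64(0.425), np.float64(0.196), np.float64(0.221)), (293, np.float64(0.433), np.float64(0.175), np.float64(0.23)), (296, np.float64(0.45), np.float64(0.198), np.float64(0.216)), (299, np.float64(0.457), np.float64(0.181), np.float64(0.223)), (302, np.float64(0.469), np.float64(0.179), np.float64(0.222))]
154 [(290, np.float64(0.421), np.float64(0.179), np.float64(0.221)), (293, np.float64(0.433), np.float64(0.179), np.float64(0.219)), (296, np.float64(0.446), np.float64(0.184), np.float64(0.215)), (299, np.float64(0.457), np.float64(0.182), np.float64(0.214)), (302, np.float64(0.468), np.float64(0.175), np.float64(0.216))]
156 [(290, np.float64(0.421), np.float64(0.18), np.float64(0.212)), (293, np.float64(0.433), np.float64(0.179), np.float64(0.211
[... 2402 characters left out ...]
float64(0.455), np.float64(0.134), np.float64(0.169))]
172 [(290, np.float64(0.425), np.float64(0.219), np.float64(0.12)), (293, np.float64(0.437), np.float64(0.213), np.float64(0.121)), (296, np.float64(0.447), np.float64(0.206), np.float64(0.123)), (299, np.float64(0.444), np.float64(0.138), np.float64(0.16)), (302, np.float64(0.457), np.float64(0.142), np.float64(0.156))]
174 [(290, np.float64(0.422), np.float64(0.203), np.float64(0.12)), (293, np.float64(0.431), np.float64(0.191), np.float64(0.125)), (296, np.float64(0.445), np.float64(0.197), np.float64(0.119)), (299, np.float64(0.456), np.float64(0.193), np.float64(0.119)), (302, np.float64(0.468), np.float64(0.189), np.float64(0.12))]
```

View pics/c4.png

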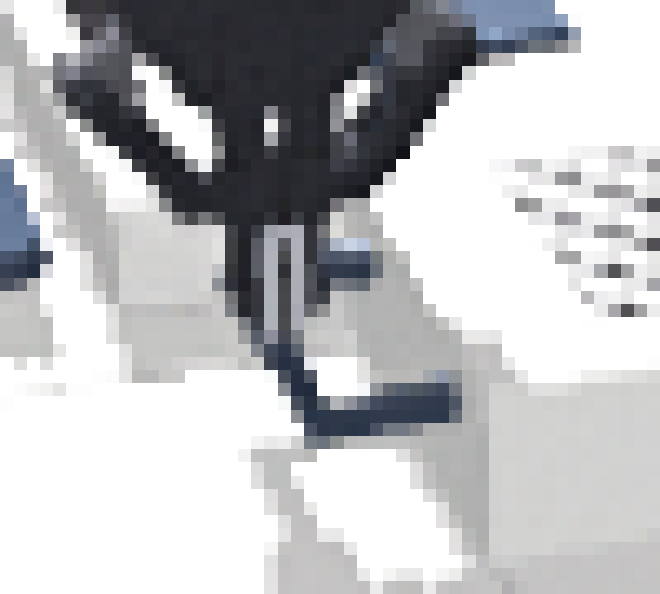

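```bash
python3 - <<'E'
import workcell; print([n for n in dir(workcell) if n[0]!='_'], getattr(workcell,'tips_ahead',None))
print(workcell.state())
E
ls
```

```text
['MotionError', 'camera_model', 'sign_off', 'snapshot', 'state', 'tips_ahead'] 0.014
{'time': 3.0, 'q': array([ 4.01344336e-01,  5.77486292e-02, -2.57241612e-01,  1.25594656e+00,
        1.18187602e-05,  1.97218313e+00]), 'joint_velocities': array([ 0.00096838, -0.00011078,  0.00135884, -0.00245462, -0.00037087,
        0.00039222]), 'tau': array([-7.80574599e-03, -3.87659025e+01,  3.49637496e+01,  2.27863740e-03,
       -2.09572490e-04, -1.55729322e-05]), 'tool_pos': array([0.44596748, 0.18926306, 0.15564658]), 'tcp_rot': array([-3.14145873e+00,  4.40027148e-05,  1.57075387e+00]), 'ft_force': array([ 0.04646796,  1.048989  , -0.4557547 ]), 'ft_torque': array([-0.02012528, -0.06561127, -0.04936123]), 'grasp_force': 0.0, 'opening': 0.0007408145523399876}
h.py
pics
```

Emit:
jog_arm(
  commands=[
    {"tx": 0,"ty": 0,"tz": 0,"yaw": 0,"claw": 3},
    {"tx": 0,"ty": 0,"tz": 0,"yaw": 0,"claw": 3},
    {"tx": 0,"ty": 0,"tz": 0,"yaw": 0,"claw": 3},
    {"tx": 0,"ty": 0,"tz": 1,"yaw": 0,"claw": 3},
    {"tx": 0,"ty": 0,"tz": 1.5,"yaw": 0,"claw": 3},
    {"tx": 0,"ty": 0,"tz": 2,"yaw": 0,"claw": 3},
    {"tx": 0,"ty": 0,"tz": 2,"yaw": 0,"claw": 3},
  ],
  squeeze=25,
)

```text
time: 3.88
tool_pos: [0.4457, 0.1892, 0.1351]
tcp_rot: [-3.141, 0.0, 1.571]
ft_force: [0.6, -0.2, -0.3]
opening: 0.35
grasp_force: 0.0
```

Run:
```python
from h import *
p,d=shot('side','s4'); P=cloud('side',d)
for v in range(156,178,2): print(v,[(u,*[float(x) for x in P[v,u].round(3)]) for u in range(287,305,2)])
```

```text
156 [(287, 0.431, 0.288, 0.158), (289, 0.418, 0.186, 0.21), (291, 0.424, 0.173, 0.215), (293, 0.457, 0.29, 0.153), (295, 0.465, 0.289, 0.152), (297, 0.473, 0.287, 0.152), (299, 0.46, 0.194, 0.199), (301, 0.464, 0.176, 0.207), (303, 0.473, 0.183, 0.203)]
158 [(287, 0.411, 0.19, 0.2), (289, 0.417, 0.181, 0.204), (291, 0.425, 0.182, 0.202), (293, 0.456, 0.288, 0.145), (295, 0.465, 0.292, 0.141), (297, 0.475, 0.294, 0.139), (299, 0.46, 0.198, 0.189), (301, 0.464, 0.179, 0.197), (303, 0.474, 0.188, 0.191)]
160 [(287, 0.407, 0.175, 0.2), (289, 0.416, 0.181, 0.195), (291, 0.424, 0.178, 0.195), (293, 0.443, 0.229, 0.167), (295, 0.452, 0.235, 0.162), (297, 0.46, 0.23, 0.164), (299, 0.459, 0.191, 0.183), (301, 0.464, 0.179, 0.189), (303, 0.485, 0.233, 0.158)]
162 [(287, 0.43, 0.29, 0.129), (289, 0.416, 0.181, 0.186), (291, 0.423, 0.178, 0.187), (293, 0.44, 0.217, 0.164), (295, 0.447, 0.215, 0.164), (297, 0.473, 0.292, 0.121), (299, 0.459, 0.193, 0.173), (301, 0.464, 0.181, 0.179), (303, 0.485, 0.234, 0.148)]
164 [(287, 0.428, 0.286, 0.122), (289, 0.417, 0.186, 0.175), (291, 0.423, 0.179, 0.178
[... 993 characters left out ...]
), (291, 0.429, 0.218, 0.12), (293, 0.436, 0.212, 0.122), (295, 0.445, 0.212, 0.121), (297, 0.452, 0.21, 0.12), (299, 0.443, 0.136, 0.162), (301, 0.451, 0.136, 0.16), (303, 0.46, 0.139, 0.157)]
174 [(287, 0.41, 0.206, 0.12), (289, 0.417, 0.202, 0.121), (291, 0.426, 0.203, 0.119), (293, 0.432, 0.194, 0.123), (295, 0.441, 0.197, 0.12), (297, 0.448, 0.193, 0.121), (299, 0.456, 0.191, 0.12), (301, 0.464, 0.188, 0.121), (303, 0.47, 0.181, 0.124)]
176 [(287, 0.406, 0.188, 0.122), (289, 0.413, 0.185, 0.122), (291, 0.422, 0.186, 0.12), (293, 0.429, 0.182, 0.121), (295, 0.436, 0.179, 0.121), (297, 0.444, 0.178, 0.121), (299, 0.451, 0.172, 0.123), (301, 0.461, 0.179, 0.117), (303, 0.467, 0.171, 0.12)]
```

Run:
```python
import cv2
p=cv2.imread('pics/s4.png'); cv2.imwrite('pics/c5.png',cv2.resize(p[140:185,275:325],(660,594),interpolation=0))
```

```text
(no output)
```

View pics/c5.png

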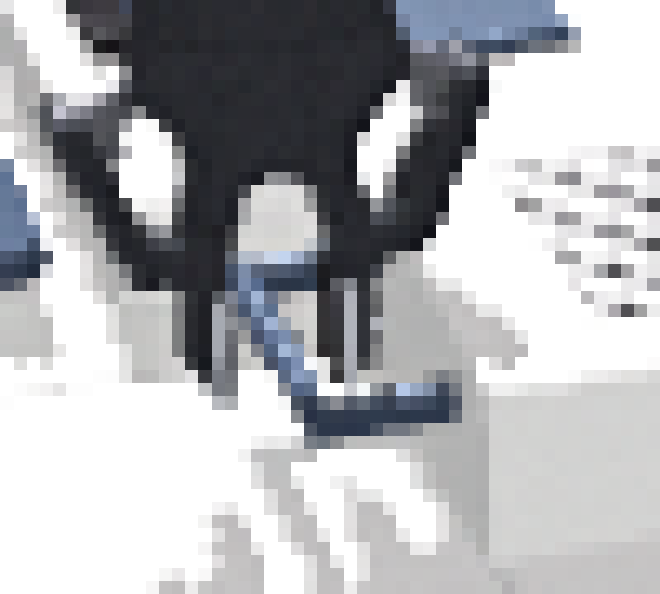

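Emit:
jog_arm(
  commands=[
    {"tx": 0,"ty": 0,"tz": 0.5,"yaw": 0,"claw": 3},
    {"tx": 0,"ty": 0,"tz": 0.5,"yaw": 0,"claw": 0.6},
    {"tx": 0,"ty": 0,"tz": 0.5,"yaw": 0,"claw": 0.6},
    {"tx": 0,"ty": 0,"tz": 0.5,"yaw": 0,"claw": 0.6},
    {"tx": 0,"ty": 0,"tz": 0.5,"yaw": 0,"claw": 0.6},
  ],
  squeeze=25,
)

```text
time: 4.55
tool_pos: [0.4451, 0.1892, 0.1304]
tcp_rot: [-3.14, 0.0, 1.571]
ft_force: [-5.3, 0.2, 0.7]
opening: 0.127
grasp_force: 24.6
```

Emit:
jog_arm(
  commands=[
    {"tx": 0,"ty": 0.2,"tz": -0.9,"yaw": 0,"claw": 0.6},
    {"tx": 0,"ty": 0.5,"tz": -1.85,"yaw": 0,"claw": 0.6},
    {"tx": 0,"ty": 1.17,"tz": -3.63,"yaw": 0,"claw": 0.6},
    {"tx": 0,"ty": 2.02,"tz": -5.35,"yaw": 0,"claw": 0.6},
    {"tx": 0,"ty": 3.04,"tz": -6.96,"yaw": 0,"claw": 0.6},
    {"tx": 0,"ty": 4.21,"tz": -8.47,"yaw": 0,"claw": 0.6},
    {"tx": 0,"ty": 5.53,"tz": -9.86,"yaw": 0,"claw": 0.6},
  ],
  squeeze=25,
)

```text
time: 5.42
tool_pos: [0.4998, 0.1895, 0.2317]
tcp_rot: [-3.14, -0.001, 1.571]
ft_force: [-10.0, 0.7, 8.3]
opening: 0.132
grasp_force: 24.6
```

Emit:
jog_arm(
  commands=[
    {"tx": 0,"ty": 1.25,"tz": -1.34,"yaw": 0,"claw": 0.6},
    {"tx": 0,"ty": 2.81,"tz": -2.44,"yaw": 0,"claw": 0.6},
    {"tx": 0,"ty": 4.48,"tz": -3.37,"yaw": 0,"claw": 0.6},
    {"tx": 0,"ty": 6.23,"tz": -4.13,"yaw": 0,"claw": 0.6},
    {"tx": 0,"ty": 8.05,"tz": -4.72,"yaw": 0,"claw": 0.6},
    {"tx": 0,"ty": 9.92,"tz": -5.12,"yaw": 0,"claw": 0.6},
    {"tx": 0,"ty": 11.82,"tz": -5.33,"yaw": 0,"claw": 0.6},
  ],
  squeeze=25,
)

```text
time: 6.3
tool_pos: [0.6209, 0.1899, 0.2841]
tcp_rot: [3.139, -0.002, 1.571]
ft_force: [-2.1, 2.7, 5.9]
opening: 0.129
grasp_force: 26.6
```

Emit:
jog_arm(
  commands=[
    {"tx": 0,"ty": 1.0,"tz": 0.0,"yaw": 0,"claw": 0.6},
    {"tx": 0,"ty": 1.91,"tz": 0.0,"yaw": 0,"claw": 0.6},
    {"tx": 0,"ty": 2.9,"tz": 0.07,"yaw": 0,"claw": 0.6},
    {"tx": 0,"ty": 3.81,"tz": 0.16,"yaw": 0,"claw": 0.6},
    {"tx": 0,"ty": 4.6,"tz": 0.3,"yaw": 0,"claw": 0.6},
    {"tx": 0,"ty": 5.2,"tz": 0.4,"yaw": 0,"claw": 0.6},
    {"tx": 0,"ty": 5.7,"tz": 0.51,"yaw": 0,"claw": 0.6},
    {"tx": 0,"ty": 6.1,"tz": 0.63,"yaw": 0,"claw": 0.6},
    {"tx": 0,"ty": 6.4,"tz": 0.7,"yaw": 0,"claw": 0.6},
    {"tx": 0,"ty": 6.4,"tz": 0.7,"yaw": 0,"claw": 0.6},
  ],
  squeeze=25,
)

```text
time: 7.55
tool_pos: [0.6843, 0.19, 0.2753]
tcp_rot: [3.141, -0.001, 1.571]
ft_force: [0.2, 6.1, 1.6]
opening: 0.124
grasp_force: 26.9
```

Emit:
jog_arm(
  commands=[
    {"tx": 0,"ty": 0.15,"tz": 0.04,"yaw": 0,"claw": 0.6},
    {"tx": 0,"ty": 0.3,"tz": 0.1,"yaw": 0,"claw": 0.6},
    {"tx": 0,"ty": 0.45,"tz": 0.14,"yaw": 0,"claw": 0.6},
    {"tx": 0,"ty": 0.45,"tz": 0.14,"yaw": 0,"claw": 0.6},
  ],
  squeeze=25,
)

```text
time: 8.05
tool_pos: [0.6885, 0.19, 0.274]
tcp_rot: [3.141, -0.001, 1.571]
ft_force: [1.8, 5.2, 2.8]
opening: 0.132
grasp_force: 27.0
```

Emit:
jog_arm(
  commands=[
    {"tx": 0,"ty": 0.15,"tz": 0.05,"yaw": 0,"claw": 0.6},
    {"tx": 0,"ty": 0.3,"tz": 0.1,"yaw": 0,"claw": 0.6},
    {"tx": 0,"ty": 0.4,"tz": 0.13,"yaw": 0,"claw": 0.6},
    {"tx": 0,"ty": 0.4,"tz": 0.13,"yaw": 0,"claw": 0.6},
  ],
  squeeze=25,
)

```text
time: 8.55
tool_pos: [0.6886, 0.1901, 0.274]
tcp_rot: [-3.136, -0.001, 1.572]
ft_force: [-14.5, 4.9, 9.4]
opening: 0.131
grasp_force: 27.7
```

Run:
```python
from h import *
p,d=shot('side','s5'); P=cloud('side',d); t,e=shot('top','t5'); Q=cloud('top',e)
a=np.hstack([cv2.resize(p[90:200,240:370],(450,380),interpolation=2),cv2.resize(t[135:255,190:310],(350,380),interpolation=2)]); cv2.imwrite('pics/c6.png',a[:,:,::-1])
```

```text
(no output)
```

View pics/c6.png

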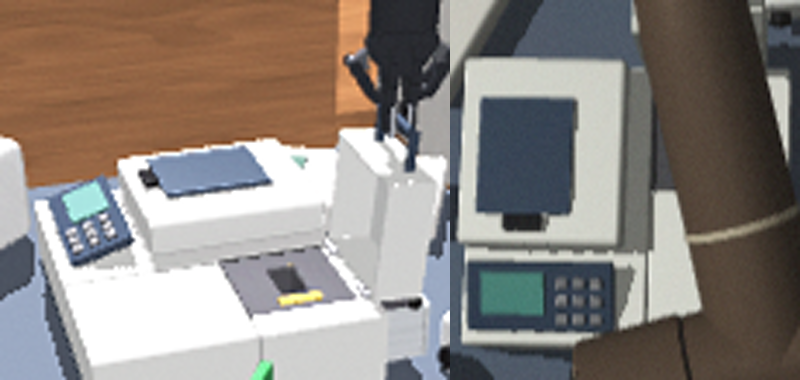

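Emit:
jog_arm(
  commands=[
    {"tx": 0,"ty": -0.25,"tz": -0.1,"yaw": 0,"claw": 0.6},
    {"tx": 0,"ty": -0.25,"tz": -0.1,"yaw": 0,"claw": 0.6},
    {"tx": 0,"ty": -0.25,"tz": -0.1,"yaw": 0,"claw": 3.2},
    {"tx": 0,"ty": -0.25,"tz": -0.1,"yaw": 0,"claw": 3.2},
    {"tx": 0,"ty": -0.25,"tz": -0.1,"yaw": 0,"claw": 3.2},
    {"tx": 0,"ty": -0.25,"tz": -2,"yaw": 0,"claw": 3.2},
    {"tx": 0,"ty": -0.25,"tz": -5,"yaw": 0,"claw": 3.2},
    {"tx": 0,"ty": -0.25,"tz": -6,"yaw": 0,"claw": 3.2},
  ],
  squeeze=25,
)

```text
time: 9.65
tool_pos: [0.6898, 0.189, 0.3347]
tcp_rot: [3.139, -0.0, 1.57]
ft_force: [0.3, 0.1, -0.0]
opening: 0.372
grasp_force: 0.0
```

Emit:
jog_arm(
  commands=[
    {"tx": -35.3,"ty": -25.3,"tz": 0,"yaw": 0.115,"claw": 4},
    {"tx": -35.3,"ty": -25.3,"tz": 0,"yaw": 0.115,"claw": 4},
    {"tx": -35.3,"ty": -25.3,"tz": 0,"yaw": 0.115,"claw": 4},
    {"tx": -35.3,"ty": -25.3,"tz": 0,"yaw": 0.115,"claw": 4},
    {"tx": -35.3,"ty": -25.3,"tz": 0,"yaw": 0.115,"claw": 4},
    {"tx": -35.3,"ty": -25.3,"tz": 0,"yaw": 0.115,"claw": 4},
    {"tx": -35.3,"ty": -25.3,"tz": 0,"yaw": 0.115,"claw": 4},
    {"tx": -35.3,"ty": -25.3,"tz": 0,"yaw": 0.115,"claw": 4},
    {"tx": -35.3,"ty": -25.3,"tz": 0,"yaw": 0.115,"claw": 4},
    {"tx": -35.3,"ty": -25.3,"tz": 0,"yaw": 0.115,"claw": 4},
  ],
  squeeze=60,
)

```text
time: 10.9
tool_pos: [0.4372, -0.163, 0.3327]
tcp_rot: [-3.141, -0.0, 1.457]
ft_force: [0.1, -0.7, 0.5]
opening: 0.47
grasp_force: 0.0
```

Run:
```python
from h import *
p,d=shot('side','s6'); P=cloud('side',d); t,e=shot('top','t6'); Q=cloud('top',e)
a=np.hstack([cv2.resize(p[120:200,250:330],(400,400),interpolation=2),cv2.resize(t[160:225,245:310],(400,400),interpolation=2)]); cv2.imwrite('pics/c7.png',a[:,:,::-1])
# lamp from side: green handle pixels
b=p.astype(int); m=(b[...,1]>b[...,0]*1.5)&(b[...,1]>b[...,2]*1.2); m[:215]=0;m[248:]=0;m[:,310:]=0;m[:,:310]&=True
m=np.zeros_like(m)|((b[...,1]>b[...,0]*1.5)&(b[...,1]>b[...,2]*1.2)); m[:218]=0;m[248:]=0;m[:,:312]=0;m[:,330:]=0
q=P[m]; print(len(q),q.mean(0).round(4),q.min(0).round(3),q.max(0).round(3)); k=np.polyfit(q[:,1],q[:,0],1); print(k)
```

```text
125 [ 0.4335 -0.1757  0.1118] [ 0.424 -0.21   0.001] [0.494 0.03  0.132]
[0.2113833  0.47066691]
```

View pics/c7.png

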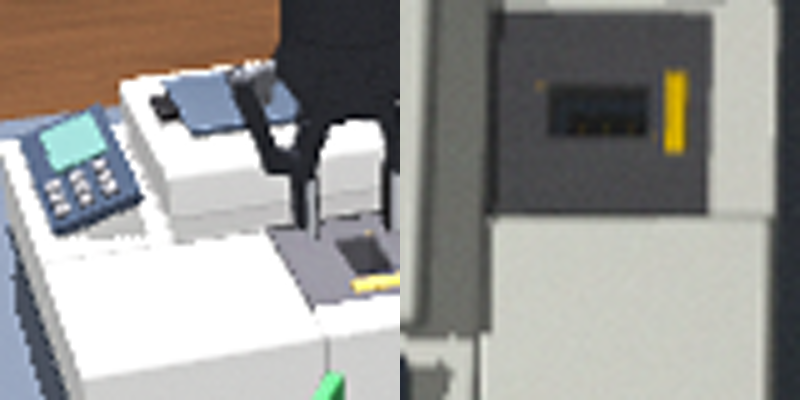

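```bash
cat > slot.py <<'E'
from h import *
t=cv2.imread('pics/t6.png',0).astype(np.float32)
# slot edges by subpixel gradient; rows 174..182, cols 269..286
def edge(prof,i0,i1,sign):
    g=sign*np.diff(prof)[i0:i1]; g=np.clip(g,0,None); return i0+.5+(g*np.arange(len(g))).sum()/g.sum()
L=[edge(t[v],265,273,-1) for v in range(176,181)]; R=[edge(t[v],281,287,1) for v in range(176,181)]
T=[edge(t[:,u],170,177,-1) for u in range(271,284)]; B=[edge(t[:,u],179,186,1) for u in range(271,284)]
print(np.round(L,2),np.round(R,2)); print(np.round(T,2)); print(np.round(B,2))
l,r,a,b=map(np.median,(L,R,T,B)); 
for c in((l,a),(r,a),(r,b),(l,b),((l+r)/2,(a+b)/2)): print(c,ray('top',*c,.12))
E
python3 slot.py
python3 - <<'E'
from h import *
P=cloud('side',np.load('pics/s6.npy')).reshape(-1,3)
m=(abs(P[:,0]-.437)<.06)&(abs(P[:,1]+.163)<.03)&(P[:,2]>.2)&(P[:,2]<.5); q=P[m]; print('gripper low',np.sort(q[:,2])[:8].round(3))
P2=cloud('side',np.load('pics/s6.npy'))
for nm in('top1','t6'):
  n='top'; D=cloud(n,np.load(f'pics/{nm}.npy')).reshape(-1,3)
  q=D[(abs(D[:,0]-.437)<.05)&(abs(D[:,1]+.164)<.06)&(D[:,2]>.06)&(D[:,2]<.14)]; print(nm,len(q))
p=cv2.imread('pics/side1.png').astype(int); S=cloud('side',np.load('pics/side1.npy'))
g=(p[...,1]>p[...,2]*1.4)&(p[...,1]>p[...,0]*1.15)
m=g&(abs(S[...,0]-.437)<.04)&(abs(S[...,1]+.164)<.06)&(S[...,2]>.09)
q=S[m]; print(len(q),q.mean(0),q.min(0),q.max(0)); top=q[q[:,2]>.12]; print(np.polyfit(top[:,1],top[:,0],1),len(top))
E
```

```text
[268.6  268.84 269.26 269.26 269.  ] [284.68 284.77 284.75 284.76 284.55]
[173.19 173.4  173.05 173.18 173.28 173.4  173.47 173.5  173.32 173.34
 173.5  173.68 173.32]
[181.99 181.9  181.96 181.52 181.93 182.   181.9  181.43 181.87 181.89
 181.92 181.54 182.01]
(np.float64(269.0), np.float64(173.33783783783784)) [0.57428115 0.22119155 0.12      ]
(np.float64(284.75), np.float64(173.33783783783784)) [0.57528372 0.1606198  0.12      ]
(np.float64(284.75), np.float64(181.90425531914894)) [0.54177909 0.15970237 0.12      ]
(np.float64(269.0), np.float64(181.90425531914894)) [0.54077588 0.22010514 0.12      ]
(np.float64(276.875), np.float64(177.6210465784934)) [0.5580066  0.19040246 0.12      ]
gripper low [0.346 0.346 0.347 0.347 0.349 0.349 0.349 0.35 ]
top1 257
t6 48
108 [ 0.43166386 -0.18045541  0.11985669] [ 0.42396124 -0.20774405  0.09002165] [ 0.44250926 -0.12897335  0.131273  ]
[0.09573987 0.44917453] 72
```

Emit:
jog_arm(
  commands=[
    {"tx": -0.1,"ty": 0,"tz": 5,"yaw": 0,"claw": 4},
    {"tx": -0.1,"ty": 0,"tz": 10,"yaw": 0,"claw": 4},
    {"tx": -0.1,"ty": 0,"tz": 15,"yaw": 0,"claw": 4},
    {"tx": -0.1,"ty": 0,"tz": 19,"yaw": 0,"claw": 4},
    {"tx": -0.1,"ty": 0,"tz": 22,"yaw": 0,"claw": 4},
    {"tx": -0.1,"ty": 0,"tz": 24.4,"yaw": 0,"claw": 4},
    {"tx": -0.1,"ty": 0,"tz": 24.4,"yaw": 0,"claw": 4},
    {"tx": -0.1,"ty": 0,"tz": 24.4,"yaw": 0,"claw": 0.9},
    {"tx": -0.1,"ty": 0,"tz": 24.4,"yaw": 0,"claw": 0.9},
    {"tx": -0.1,"ty": 0,"tz": 24.4,"yaw": 0,"claw": 0.9},
    {"tx": -0.1,"ty": 0,"tz": 24.4,"yaw": 0,"claw": 0.9},
  ],
  squeeze=60,
)

```text
time: 12.38
tool_pos: [0.4373, -0.1648, 0.0902]
tcp_rot: [3.139, 0.0, 1.456]
ft_force: [-0.6, 1.6, 5.6]
opening: 0.156
grasp_force: 59.6
```

Emit:
jog_arm(
  commands=[
    {"tx": 0,"ty": 0,"tz": -2,"yaw": 0,"claw": 0.9},
    {"tx": 0,"ty": 0,"tz": -6,"yaw": 0,"claw": 0.9},
    {"tx": 0,"ty": 0,"tz": -11,"yaw": 0,"claw": 0.9},
    {"tx": 0,"ty": 0,"tz": -16,"yaw": 0,"claw": 0.9},
    {"tx": 0,"ty": 0,"tz": -20,"yaw": 0,"claw": 0.9},
    {"tx": 5,"ty": 1,"tz": -22,"yaw": 0,"claw": 0.9},
    {"tx": 10,"ty": 2,"tz": -22,"yaw": -0.02,"claw": 0.9},
    {"tx": 15,"ty": 3,"tz": -22,"yaw": -0.04,"claw": 0.9},
    {"tx": 20,"ty": 4,"tz": -22,"yaw": -0.06,"claw": 0.9},
    {"tx": 25,"ty": 5.2,"tz": -22,"yaw": -0.08,"claw": 0.9},
    {"tx": 29,"ty": 6.2,"tz": -22,"yaw": -0.1,"claw": 0.9},
    {"tx": 33,"ty": 7.2,"tz": -22,"yaw": -0.119,"claw": 0.9},
    {"tx": 35.5,"ty": 7.7,"tz": -22,"yaw": -0.119,"claw": 0.9},
    {"tx": 36.6,"ty": 7.9,"tz": -22,"yaw": -0.119,"claw": 0.9},
    {"tx": 36.6,"ty": 7.9,"tz": -22,"yaw": -0.119,"claw": 0.9},
    {"tx": 36.6,"ty": 7.9,"tz": -22,"yaw": -0.119,"claw": 0.9},
  ],
  squeeze=60,
)

```text
time: 14.38
tool_pos: [0.5566, 0.1888, 0.3091]
tcp_rot: [3.142, 0.0, 1.574]
ft_force: [-0.6, 0.2, -2.5]
opening: 0.151
grasp_force: 58.8
```

Run:
```python
from h import *
s=state(); print(s['tool_pos'],s['tcp_rot'],s['ft_force'],s['ft_torque'])
p,d=shot('side','s8'); P=cloud('side',d)
m=(abs(P[...,0]-.557)<.05)&(abs(P[...,1]-.19)<.06)&(P[...,2]>.15)&(P[...,2]<.42)
v,u=np.nonzero(m); print(u.min(),u.max(),v.min(),v.max())
for z in np.arange(.2,.36,.01):
    q=P[m&(abs(P[...,2]-z)<.005)]
    if len(q): print(round(z,3),len(q),q.min(0).round(4)[:2],q.max(0).round(4)[:2])
a=p[max(0,v.min()-10):v.max()+30,u.min()-30:u.max()+30]; print(a.shape,u.min()-30,max(0,v.min()-10))
k=min(780/a.shape[1],590/a.shape[0]); cv2.imwrite('pics/c8.png',cv2.resize(a,None,fx=k,fy=k,interpolation=2)[:,:,::-1]); print(k)
```

```text
[0.55663162 0.18884491 0.30910777] [3.14155478e+00 3.71374915e-04 1.57387900e+00] [-0.64196881  0.21991806 -2.48189416] [-0.02089309  0.01880692  0.01774529]
310 336 98 151
0.22 3 [0.5413 0.1623] [0.5648 0.2077]
0.23 23 [0.5388 0.156 ] [0.5678 0.217 ]
0.24 30 [0.5386 0.153 ] [0.5676 0.2121]
0.25 33 [0.5367 0.1546] [0.5676 0.2124]
0.26 23 [0.5385 0.155 ] [0.5674 0.2129]
0.27 33 [0.5384 0.1531] [0.5677 0.2119]
0.28 21 [0.5385 0.1514] [0.5666 0.2128]
0.29 9 [0.5394 0.1461] [0.5675 0.1614]
0.3 88 [0.5301 0.1394] [0.5763 0.2294]
0.31 22 [0.532  0.1415] [0.5608 0.2244]
0.32 12 [0.5412 0.143 ] [0.5597 0.1903]
0.33 20 [0.5352 0.1462] [0.5602 0.1944]
0.34 34 [0.5341 0.1428] [0.5727 0.1955]
0.35 49 [0.5347 0.1449] [0.571 0.212]
(93, 86, 3) 280 88
6.344086021505376
```

Run:
```python
from h import *
a=cv2.imread('pics/s8.png'); b=cv2.imread('pics/s6.png'); c=cv2.imread('pics/s5.png')
A=cv2.resize(a[95:195,290:360],(400,571),interpolation=2); B=cv2.resize(c[150:186,300:350],(400,288),interpolation=2); C=cv2.resize(a[150:186,300:350],(400,288),interpolation=2)
B=cv2.convertScaleAbs(B,alpha=1.5);C=cv2.convertScaleAbs(C,alpha=1.5)
R=np.vstack([B,C])[:571]; cv2.imwrite('pics/c9.png',np.hstack([A,R]))
```

```text
(no output)
```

View pics/c9.png

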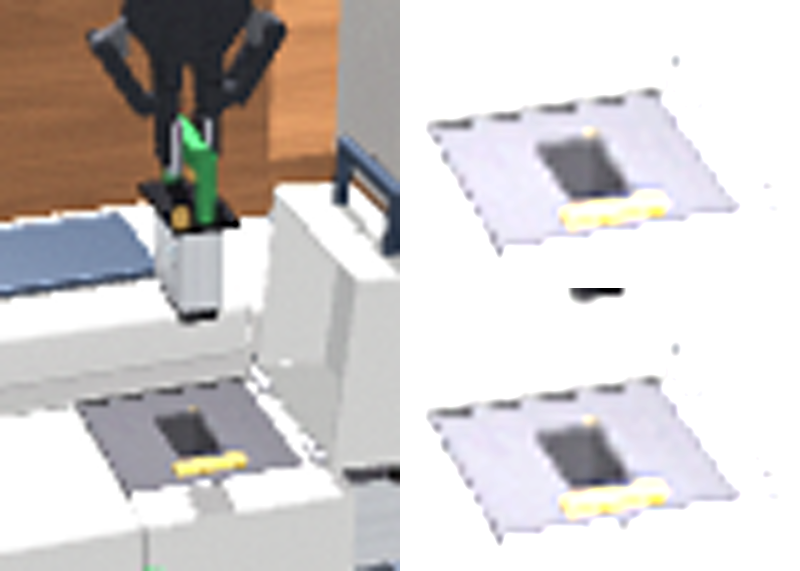

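Run:
```python
from h import *
S=[ray('side',300+(x+.5)/8-.5,150+(y+.5)/8-.5,.12)[:2] for x,y in((137,142),(197,136),(228,193),(172,200))]
k=5.7143
F=[ray('side',290+(x+.5)/k-.5,95+(y+.5)/5.71-.5,.300)[:2] for x,y in((137,187),(240,220),(167,228))]
print(np.round(S,4),np.mean(S,0)); print(np.round(F,4),(F[0]+F[1])/2)
d=np.load('pics/s8.npy'); P=cloud('side',d)
m=(abs(P[...,0]-.557)<.05)&(abs(P[...,1]-.19)<.06)&(abs(P[...,2]-.3)<.008); print('flange z',np.median(P[m][:,2]),len(P[m]))
# lamp faces: near end face (normal -y): fit body points
m=(abs(P[...,0]-.555)<.03)&(abs(P[...,1]-.17)<.03)&(P[...,2]>.235)&(P[...,2]<.28)
q=P[m]; n=q[(q[:,0]>.545)&(q[:,0]<.565)]; print('end face',n.mean(0),np.linalg.lstsq(np.c_[n[:,0]-.555,n[:,2]-.26,np.ones(len(n))],n[:,1],rcond=None)[0])
```

```text
[[0.5402 0.2232]
 [0.5718 0.2198]
 [0.5684 0.1582]
 [0.5395 0.1601]] [0.55496431 0.19031636]
[[0.5282 0.2182]
 [0.5766 0.1443]
 [0.5275 0.147 ]] [0.55237969 0.18127992]
flange z 0.2998488583162262 101
end face [0.55463459 0.15952994 0.25709112] [-0.27401737 -0.09335839  0.15915824]
```

Emit:
jog_arm(
  commands=[
    {"tx": 0.14,"ty": 0.14,"tz": 3,"yaw": 0,"claw": 0.9},
    {"tx": 0.14,"ty": 0.14,"tz": 6,"yaw": 0,"claw": 0.9},
    {"tx": 0.14,"ty": 0.14,"tz": 8.5,"yaw": 0,"claw": 0.9},
    {"tx": 0.14,"ty": 0.14,"tz": 9.8,"yaw": 0,"claw": 0.9},
    {"tx": 0.14,"ty": 0.14,"tz": 10.3,"yaw": 0,"claw": 0.9},
    {"tx": 0.14,"ty": 0.14,"tz": 10.7,"yaw": 0,"claw": 0.9},
    {"tx": 0.14,"ty": 0.14,"tz": 10.7,"yaw": 0,"claw": 0.9},
  ],
  squeeze=60,
)

```text
time: 15.3
tool_pos: [0.5585, 0.1913, 0.2025]
tcp_rot: [3.141, -0.0, 1.575]
ft_force: [-0.0, -0.1, -1.8]
opening: 0.157
grasp_force: 58.8
```

Emit:
jog_arm(
  commands=[
    {"tx": 0,"ty": 0,"tz": 0.3,"yaw": 0,"claw": 0.9},
    {"tx": 0,"ty": 0,"tz": 0.5,"yaw": 0,"claw": 0.9},
    {"tx": 0,"ty": 0,"tz": 0.7,"yaw": 0,"claw": 0.9},
    {"tx": 0,"ty": 0,"tz": 0.9,"yaw": 0,"claw": 0.9},
    {"tx": 0,"ty": 0,"tz": 0.9,"yaw": 0,"claw": 0.9},
  ],
  squeeze=60,
)

```text
time: 15.92
tool_pos: [0.5582, 0.1912, 0.1927]
tcp_rot: [-3.141, 0.0, 1.575]
ft_force: [-0.3, -0.3, -2.2]
opening: 0.153
grasp_force: 58.8
```

Emit:
jog_arm(
  commands=[
    {"tx": 0,"ty": 0,"tz": 0.3,"yaw": 0,"claw": 0.9},
    {"tx": 0,"ty": 0,"tz": 0.6,"yaw": 0,"claw": 0.9},
    {"tx": 0,"ty": 0,"tz": 0.9,"yaw": 0,"claw": 0.9},
    {"tx": 0,"ty": 0,"tz": 1.2,"yaw": 0,"claw": 0.9},
    {"tx": 0,"ty": 0,"tz": 1.2,"yaw": 0,"claw": 0.9},
  ],
  squeeze=60,
)

```text
time: 16.55
tool_pos: [0.5581, 0.1912, 0.1805]
tcp_rot: [-3.141, 0.0, 1.575]
ft_force: [-0.1, -0.4, -3.0]
opening: 0.154
grasp_force: 58.8
```

Emit:
jog_arm(
  commands=[
    {"tx": 0,"ty": 0,"tz": 0.5,"yaw": 0,"claw": 0.9},
    {"tx": 0,"ty": 0,"tz": 1.0,"yaw": 0,"claw": 0.9},
    {"tx": 0,"ty": 0,"tz": 1.5,"yaw": 0,"claw": 0.9},
    {"tx": 0,"ty": 0,"tz": 2.0,"yaw": 0,"claw": 0.9},
    {"tx": 0,"ty": 0,"tz": 2.5,"yaw": 0,"claw": 0.9},
    {"tx": 0,"ty": 0,"tz": 3.0,"yaw": 0,"claw": 0.9},
    {"tx": 0,"ty": 0,"tz": 3.4,"yaw": 0,"claw": 0.9},
    {"tx": 0,"ty": 0,"tz": 3.4,"yaw": 0,"claw": 0.9},
  ],
  squeeze=60,
)

```text
time: 17.55
tool_pos: [0.5581, 0.1911, 0.1465]
tcp_rot: [-3.141, 0.0, 1.575]
ft_force: [0.7, -0.2, -1.6]
opening: 0.154
grasp_force: 58.8
```

Raise the squeeze against slip and press down in small steps.

Emit:
jog_arm(
  commands=[
    {"tx": 0,"ty": 0,"tz": 0.2,"yaw": 0,"claw": 0.9},
    {"tx": 0,"ty": 0,"tz": 0.4,"yaw": 0,"claw": 0.9},
    {"tx": 0,"ty": 0,"tz": 0.6,"yaw": 0,"claw": 0.9},
    {"tx": 0,"ty": 0,"tz": 0.8,"yaw": 0,"claw": 0.9},
    {"tx": 0,"ty": 0,"tz": 1.0,"yaw": 0,"claw": 0.9},
    {"tx": 0,"ty": 0,"tz": 1.0,"yaw": 0,"claw": 0.9},
  ],
  squeeze=85,
)

```text
time: 18.3
tool_pos: [0.5584, 0.1914, 0.1377]
tcp_rot: [3.141, -0.001, 1.575]
ft_force: [-2.4, -0.4, 5.2]
opening: 0.14
grasp_force: 86.9
```

Emit:
jog_arm(
  commands=[
    {"tx": 0,"ty": 0,"tz": 0.1,"yaw": 0,"claw": 0.9},
    {"tx": 0,"ty": 0,"tz": 0.2,"yaw": 0,"claw": 0.9},
    {"tx": 0,"ty": 0,"tz": 0.3,"yaw": 0,"claw": 0.9},
    {"tx": 0,"ty": 0,"tz": 0.4,"yaw": 0,"claw": 0.9},
    {"tx": 0,"ty": 0,"tz": 0.4,"yaw": 0,"claw": 0.9},
    {"tx": 0,"ty": 0,"tz": 0.4,"yaw": 0,"claw": 0.9},
  ],
  squeeze=85,
)

```text
time: 19.05
tool_pos: [0.5584, 0.1914, 0.1363]
tcp_rot: [3.138, -0.001, 1.575]
ft_force: [-7.5, -1.5, 19.3]
opening: 0.149
grasp_force: 88.8
```

Emit:
jog_arm(
  commands=[
    {"tx": 0,"ty": -0.1,"tz": 0.1,"yaw": 0,"claw": 0.9},
    {"tx": 0,"ty": -0.1,"tz": 0.2,"yaw": 0,"claw": 0.9},
    {"tx": 0,"ty": -0.1,"tz": 0.2,"yaw": 0,"claw": 0.9},
    {"tx": 0,"ty": -0.1,"tz": 0.2,"yaw": 0,"claw": 0.9},
  ],
  squeeze=85,
)

```text
time: 19.55
tool_pos: [0.5585, 0.1915, 0.1363]
tcp_rot: [3.135, -0.002, 1.575]
ft_force: [-8.0, -2.6, 28.6]
opening: 0.146
grasp_force: 89.9
```

Run:
```python
from h import *
s=state(); print(s['tool_pos'],s['tcp_rot'],s['ft_force'],s['ft_torque'])
D=[]
for i in range(6): p,d=shot('side',f'f{i}'); D.append(cloud('side',d))
P=np.mean(D,0); b=p.astype(int).sum(2)
box=lambda x0,x1,y0,y1:(P[...,0]>x0)&(P[...,0]<x1)&(P[...,1]>y0)&(P[...,1]<y1)&(P[...,2]>.105)&(P[...,2]<.16)
for n,m in dict(deckF=box(.40,.47,.12,.22),plateL=box(.51,.61,.245,.262),flange=box(.535,.575,.150,.165)&(b<200),near=box(.515,.53,.12,.2)).items():
    q=P[m]; print(n,len(q),np.median(q,0).round(4),q[:,2].std().round(4))
m=box(.525,.59,.14,.17)
for v,u in zip(*np.nonzero(m)): print(u,v,P[v,u].round(4),b[v,u])
```

```text
[0.5585073  0.19147809 0.13626625] [ 3.13484885e+00 -1.92549540e-03  1.57466607e+00] [-8.03105055 -2.5623195  28.59982909] [-0.63210129  1.81113012 -0.06058781]
deckF 221 [0.435  0.1683 0.1209] 0.0007
plateL 22 [0.5395 0.2523 0.121 ] 0.0005
flange 15 [0.5504 0.1548 0.1267] 0.0081
near 37 [0.5228 0.1587 0.1208] 0.0006
324 167 [0.5504 0.1554 0.1551] 192
325 167 [0.5529 0.1505 0.1572] 250
326 167 [0.5565 0.1488 0.1575] 257
327 167 [0.5613 0.1507 0.1557] 337
324 168 [0.5501 0.1545 0.1511] 207
325 168 [0.553  0.1507 0.1526] 264
326 168 [0.5577 0.1523 0.151 ] 265
327 168 [0.5614 0.151  0.1511] 224
325 169 [0.5532 0.1513 0.1478] 265
326 169 [0.5571 0.1503 0.1476] 266
327 169 [0.5616 0.1514 0.1463] 206
324 170 [0.5503 0.1553 0.1416] 134
325 170 [0.5524 0.1486 0.1448] 258
326 170 [0.5568 0.1496 0.1435] 269
327 170 [0.5621 0.1528 0.1409] 220
321 171 [0.5393 0.1601 0.1364] 193
322 171 [0.543  0.1586 0.1365] 276
324 171 [0.5502 0.1548 0.1373] 123
325 171 [0.5532 0.1512 0.1388] 265
326 171 [0.557  0.1502 0.1386] 266
328 171 [0.5712 0.1675 0.1269] 86
329 171 [0.5751 0.1665 0.1268] 201
321 172 [0.5
[... 1625 characters left out ...]

321 175 [0.5352 0.1472 0.1258] 131
322 175 [0.54   0.1493 0.1238] 125
323 175 [0.5436 0.1472 0.1243] 124
324 175 [0.548  0.1481 0.123 ] 211
325 175 [0.5525 0.1488 0.1219] 218
326 175 [0.5555 0.1452 0.1233] 312
327 175 [0.56   0.1463 0.1219] 422
328 175 [0.5637 0.1447 0.1221] 420
329 175 [0.5677 0.144  0.1218] 418
330 175 [0.571  0.1414 0.1226] 675
333 175 [0.5836 0.141  0.1206] 493
319 176 [0.5276 0.1497 0.1212] 512
320 176 [0.5302 0.1444 0.1237] 305
321 176 [0.5338 0.1426 0.124 ] 405
322 176 [0.5387 0.1449 0.1219] 422
323 176 [0.5416 0.1411 0.1234] 427
324 176 [0.5462 0.1424 0.1219] 437
325 176 [0.5504 0.1423 0.1212] 435
319 177 [0.5252 0.1417 0.1215] 508
320 177 [0.529  0.1407 0.1214] 438
```

```bash
python3 -c "
from workcell import *
print(sign_off())"
```

```text
the job is handed in; nothing more can be done
None
```

I've signed the job off: the hood is open on its stop and the new lamp is seated flange-flat on the deck, with the gripper still holding it and pressing it home at about 29 N. The depth images put the flange top about 6 mm above the deck, which matches its thickness.

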